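# Gauge a blind bore with a depth rod and friction collar

### The job

Take the depth rod out of its stand and gauge the blind bore in the aluminium pillar held in the ring clamp: slowly and gently lower the rod until it bottoms, so that the rim pushes the brass collar up the rod, and hold it there for about half a second. Then hang the rod back in its stand and let go, with the collar still marking the depth. Press on the pillar with no more than 40 N, and leave the other things on the bench where they are.

Things in the scene. Friction and masses are not known exactly. Their poses are not given: they have to be found in the camera images.
- rod: Loose depth rod, about 105 g, upright. Origin: its tip; z up along it. Steel shaft 8 mm thick up to z = 70 mm, the last 3 mm tapering to 3 mm at the tip; flange 40 mm wide, z = 70 to 75 mm; black round handle 16 mm thick, z = 75 to 120 mm, to be gripped from above clear of the flange (pads at z = 98 mm). Starts hanging in the stand, tip 15 mm above the bench, up to 3 mm off-centre.
- collar (a joint): Brass collar on the rod's shaft, 18 mm wide, 10 mm long. Value: distance (m) from the rod's tip up to the collar's underside; starts at 0.005 to 0.014, range 0 to 0.056. Slides against about 4 N of friction and stays where left. A bore's rim pushes it up as the rod goes in: the push feels like about 4 N, then rises steeply when the tip bottoms; the value is then the bore's depth.
- stand: Grey upright tube on a round foot (80 mm wide, 8 mm thick), fixed to the bench. Origin: centre of the underside, z up. Tube 38 mm outside, 26 mm inside, rim at z = 85 mm, hollow down to z = 8 mm. Shaft and collar go down inside it freely; the rod's flange rests on the rim, its tip then 15 mm above the stand's origin.
- clamp: Dark steel ring clamp fixed to the bench, 68 mm outside diameter, 22 mm high, two bolted ears along its own y (110 mm over both), small thumb screw on its -x side (53 mm out). Origin: centre of the underside, z up. It encircles the foot of the pillar to be gauged, on the same axis.
- pillar_a: One of three look-alike aluminium pillars, 50 mm diameter, 60 mm high, fixed to the bench. Origin: centre of the underside, z up. A blind flat-bottomed bore, 10 mm diameter, no chamfer, goes down from the middle of its top (z = 60 mm). Hidden depths differ (15 to 46 mm). Gauge the one in the ring clamp (origins coincide). A tip striking the floor faster than 20 mm/s exceeds 40 N.
- pillar_b: One of three look-alike aluminium pillars, 50 mm diameter, 60 mm high, fixed to the bench. Origin: centre of the underside, z up. A blind flat-bottomed bore, 10 mm diameter, no chamfer, goes down from the middle of its top (z = 60 mm). Hidden depths differ (15 to 46 mm). Gauge the one in the ring clamp (origins coincide). A tip striking the floor faster than 20 mm/s exceeds 40 N.
- pillar_c: One of three look-alike aluminium pillars, 50 mm diameter, 60 mm high, fixed to the bench. Origin: centre of the underside, z up. A blind flat-bottomed bore, 10 mm diameter, no chamfer, goes down from the middle of its top (z = 60 mm). Hidden depths differ (15 to 46 mm). Gauge the one in the ring clamp (origins coincide). A tip striking the floor faster than 20 mm/s exceeds 40 N.
- meter: Yellow multimeter lying flat, 190 x 90 x 50 mm. Origin: centre of the underside. Bystander: leave where it is (a shift of 15 mm or more counts as disturbed).
- driver: Screwdriver lying on the bench along its own x. Origin: on the underside near its middle. Bystander: leave where it is (a shift of 15 mm or more counts as disturbed).
- tape: Black roll of tape lying flat, 64 mm diameter, 19 mm high. Origin: centre of the underside. Bystander: leave where it is (a shift of 15 mm or more counts as disturbed).
There are look-alikes about, which are no part of the job. There is more than one size of the rod; the job needs the largest.

How it is judged:
By the outcome, as a careful person would: the job done as asked, in the order asked, and still so for the second after the job is handed in, with the robot touching nothing.
It also fails if it takes over 64 s, if anything falls off the work surface, if the arm or the gripper's body presses on something with over 40 N, if the wrist force passes 120 N, or if a joint passes its speed limit or range.

### The arm

A 7-joint arm with a two-finger parallel gripper is mounted at the origin on the work surface. World frame = base frame: x ahead of the robot, y to its left, z up, the work surface at z = 0. Lengths are in mm, angles in rad, forces in N, time in s.
With the tool pointing down it reaches from about 400 to 850 mm from the base axis. Payload 4.4 kg.
Tool frame: the origin (TCP) lies between the finger pads; the fingertips stand manip.tcp_to_tips ahead of it and the grasp point (between the pads) lies 11 mm behind it (manip.tcp_to_tips is the distance from the TCP to the fingertips, in mm); x points along the fingers, y is the direction in which the jaws open and shut, and the axes are right-handed (so a half turn about x gives the same grasp; the last joint's range is limited). The gripper opens to 94 mm and grips with 3 to 60 N. Pads are 16 mm wide; open, the fingers measure 119 mm over their backs; the gripper's body (75 mm by 177 mm) begins 78 mm behind the grasp point.
Start: joints at [-1.4, 0.628, 0.038, 1.517, -0.027, 0.996, -0.02], TCP at [152.459, 631.882, 185.978] pointing down, gripper open.
Joint ranges: [-3.06, 3.06], [-0.37, 2.12], [-1.25, 1.32], [0.18, 2.47], [-1.1, 4.24], [0.23, 1.98], [-2.94, 2.94]. Speed limits (rad/s): [2.57, 2.57, 3.14, 3.14, 3.14, 3.14, 3.14].

### API

Orientations are given as a unit quaternion [x, y, z, w].
In Python, from rig import manip, vision gives the robot as it stands. The module is installed in compiled form; this text tells all that it offers.
- The arm moves only by the tool send_rows, never from a script. Its arguments are lists of equal length, an entry for each row: "dp": the shift along the tool's x, y, z in cm, a list of three; "roll": the turn about the tool's x in degrees. In form: {"dp": [[dx, dy, dz], ...], "roll": [roll, ...]}. A call has 1 to 20 rows; each row is the pose to reach, as a shift and turn from the pose commanded when the call began, along the tool's axes at that moment; what a row does not reach only later rows make up. A row lasts 1/12 s, in which the tool goes at most 41.7 mm and 7.16 degrees, less where a joint would pass 70% of its speed; a pose out of reach is approached as far as the arm can. A call with a gripper value outside its range is refused whole. "gripper" is the gripper command: -1 is fully open, 1 is shut, values between are in proportion, set as the call begins (left out, the last holds). The fingers move at their own pace and stop on an object; "newtons" is the grip in N (left out, the last holds). Time passes only in rows, so rows that repeat a pose let the fingers close. It gives the time, the measured TCP pose, the force and the opening at its end, in the units of the state.
- manip.observe(): the state, without advancing time (a new reading comes with each control period).
- vision.camera(name): name is "side" or "top" or "wrist"; returns a dict with "image" (480x640x3 uint8, blue, green, red), "intrinsics" (3x3 intrinsics, pixels), "rvec" (rotation vector, rad) and "tvec" (3), from world to camera coordinates, as OpenCV has them. Camera axes: x right, y down, z forward; pixel columns grow to the right and rows downward; lengths in mm; the calibration is good to about 2 mm. A picture is of the moment at which its call begins. There is no depth.
- manip.hand_in(): hands the job in, once; it reports no verdict.
The state is a dict: "t": time; "qpos": joint angles; "qvel": joint speeds; "joint_efforts": joint torques, N m; "eef_pos": TCP position; "orientation": TCP orientation; "wrist_force": force on the tool from outside, world axes, zero at the start; "torque": the same for the moment, N m; "width": finger opening in mm.
Only numpy, scipy, OpenCV 4.12 (cv2) and the standard library are available. Lean on these libraries where they do the work, as an engineer would, in place of code of your own. Each camera call takes 0.05 s, during which the arm holds its last target. There are 200 camera calls.

## Working session

There is one attempt and no reset: what is moved stays moved. The work goes in short steps, Python scripts to look and compute and a tool call to move; the robot and the scene stay as the last step left them, time stands still between calls to the robot, and variables do not carry over. Pictures are saved under pics/ and viewed, about 8 in all and at most 12, crops included, and the job is handed in when it is done.

Besides the shell and the picture viewer there is one more tool, called after "Request:" by a JSON object that holds its "op" and its "data", one argument or row to a line. send_rows: Moves the arm, as the interface text tells. Its arguments: {"type":"object","properties":{"dp":{"type":"array"},"roll":{"type":"array"},"gripper":{"type":"number"},"newtons":{"type":"number"}},"required":["dp","roll"]}

```bash
mkdir -p pics; cat > h.py <<'E'
import numpy as np, cv2
from rig import manip, vision
def cam(n):
    c=vision.camera(n); c['R']=cv2.Rodrigues(np.array(c['rvec'],float))[0]; c['t']=np.array(c['tvec'],float).reshape(3); c['K']=np.array(c['intrinsics'],float); return c
def onplane(c,u,v,z):
    d=c['R'].T@np.linalg.inv(c['K'])@np.array([u,v,1.]); o=-c['R'].T@c['t']; return o+d*(z-o[2])/d[2]
def proj(c,p):
    q=c['K']@(c['R']@np.array(p,float)+c['t']); return q[:2]/q[2]
def save(c,n): cv2.imwrite('pics/'+n+'.png',c['image'])
E
python3 - <<'E'
from h import *
import pickle
for n in ('top','side','wrist'):
    c=cam(n); save(c,n+'0'); print(n,-c['R'].T@c['t'],c['K'][0,0]); pickle.dump(c,open(n+'.pkl','wb'))
a=cv2.imread('pics/top0.png')
print(manip.observe(), manip.tcp_to_tips)
E
```

```text
top [ 469.77914148   13.6115227  1279.42058985] 625.0587935809971
side [ 217.24491946  743.3560032  1042.76062827] 536.2327969820603
wrist [ 69.80019295 652.79530205 384.73639066] 367.1356747678828
{'t': 0.15, 'qpos': array([-1.39978477,  0.62908477,  0.03845067,  1.51807514, -0.02700214,
        0.99632428, -0.01998129]), 'qvel': array([-0.00059095, -0.00369678, -0.0002261 , -0.0021475 , -0.00121653,
       -0.00030028,  0.00124925]), 'joint_efforts': array([ 3.03264198e-03, -5.50091207e+01,  1.14578158e+00, -1.86816180e+01,
       -5.19907626e-02,  2.09748361e-02,  1.22473602e-04]), 'eef_pos': array([152.34132825, 631.37533233, 185.31732744]), 'orientation': array([ 0.08304158,  0.70221313, -0.0840064 ,  0.70209952]), 'wrist_force': array([ 0.08928139, -0.62231693,  0.37472775]), 'torque': array([-0.05548853, -0.00567141, -0.03583528]), 'width': 94.07114974193563} 8.0
```

View pics/top0.png

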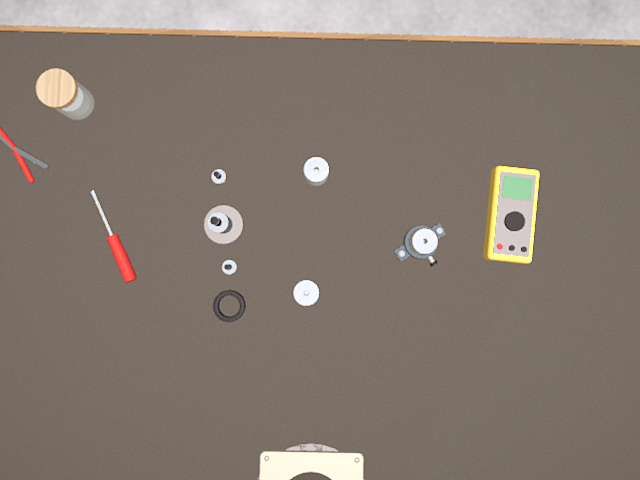

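View pics/side0.png

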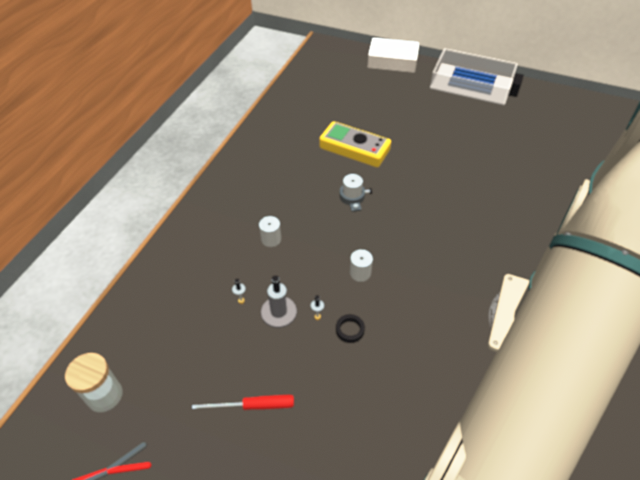

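Top view shows the stand with its rod at (222,224), small look-alike rods at (218,176) and (229,267), and pillars at (316,170), (306,293) and (425,241). The pillar at (425,241) is in the ring clamp, which has ears and a thumb screw. The side view agrees: the stand's rod at (277,300) is the largest and hangs in the stand, and the clamped pillar is at (353,187). I'll measure these and confirm with an enlarged crop.

```bash
python3 - <<'E'
from h import *
import pickle
t=pickle.load(open('top.pkl','rb')); s=pickle.load(open('side.pkl','rb'))
print('origin px',proj(t,[0,0,0]), proj(t,[152,632,186]))
im=t['image']; hsv=cv2.cvtColor(im,cv2.COLOR_BGR2HSV)
# clamped pillar + others: bright unsaturated tops
m=((hsv[...,2]>185)&(hsv[...,1]<40)).astype(np.uint8)
n,l,st,ce=cv2.connectedComponentsWithStats(m)
for i in range(1,n):
    if 60<st[i,4]<2000 and st[i,1]>60:
        ys,xs=np.nonzero(l==i); (c,r)=cv2.minEnclosingCircle(np.stack([xs,ys],1).astype(np.float32))
        print('white',st[i,:5],c,r,onplane(t,*c,60)[:2])
        g=cv2.cvtColor(im,cv2.COLOR_BGR2GRAY).astype(float)
        yy,xx=np.mgrid[:480,:640]; k=((xx-c[0])**2+(yy-c[1])**2<36)
        w=np.clip(190-g,0,None)*k
        if w.sum()>0: print('  bore',(xx*w).sum()/w.sum(),(yy*w).sum()/w.sum(),onplane(t,(xx*w).sum()/w.sum(),(yy*w).sum()/w.sum(),60)[:2])
def cr(im,x0,y0,w,h,f): return cv2.resize(im[y0:y0+h,x0:x0+w],(w*f,h*f),interpolation=cv2.INTER_CUBIC)
a=cr(t['image'],195,155,70,130,4); b=cr(t['image'],385,205,70,70,4); c=cr(s['image'],225,265,110,70,4); 
cv=np.zeros((580,760,3),np.uint8); cv[:520,:280]=a; cv[:280,300:580]=b; cv[290:570,290:730]=c
cv2.imwrite('pics/crop1.png',cv)
E
```

```text
origin px [310.43924407 502.16543959] [-56.1917683  445.10374628]
white [ 63  88  20  23 178] (71.0, 98.5) 13.200478553771973 [791.6374537 489.616022 ]
  bore 72.01924134139637 99.69818581638263 [789.29204732 487.51034569]
white [304 157  25  25 498] (316.0, 169.0) 12.80634880065918 [662.59407404   3.64956685]
  bore 315.9939577039275 167.9154078549849 [664.73990008   3.70709744]
white [211 169  15  15 128] (218.0, 176.0) 7.280210018157959 [644.41960067 195.55077352]
  bore 216.99624154347282 174.7795038837384 [646.7841806  197.58926636]
white [ 493  171   43   86 1800] (514.0, 213.5) 44.443885803222656 [ 583.48550394 -386.53868622]
  bore 514.0692194403534 215.00331369661268 [ 580.53008992 -386.68625807]
white [ 91 190  22  46 160] (101.0, 212.5) 24.233341217041016 [567.56549253 421.58428065]
  bore 100.90129081245254 212.58086560364464 [567.40291054 421.77018921]
white [204 205  39  39 991] (223.0, 224.0) 19.235483169555664 [550.30333711 182.98012544]
  bore 221.10118443316412 223.36920473773264 [551.45636885 186.72122114]
white [412 228  26  26 503] (424.5569763183594, 240.76266479492188) 12.857361793518066 [ 526.1327049  -211.53640619]
  bore 425.15634218289085 240.56047197640117 [ 526.5538965 -212.7047169]
white [222 260  15  15 132] (228.80645751953125, 266.741943359375) 7.302823066711426 [467.20893261 169.24153305]
  bore 227.608668920996 266.56686135874577 [467.4989216  171.57990567]
white [293 280  26  26 525] (305.8772277832031, 292.5640563964844) 12.971960067749023 [420.33707443  18.17497811]
white [302 444  15   7  78] (309.0, 448.0) 7.071167945861816 [123.57883494   5.60881058]
  bore 308.3965034965035 448.36573426573426 [122.86702546   6.75070613]
white [315 445  23   6  72] (326.0, 447.5) 11.280613899230957 [125.15856371 -26.97047417]
  bore 326.45170365739295 445.42950922163175 [129.07919555 -27.75736723]
```

View pics/crop1.png

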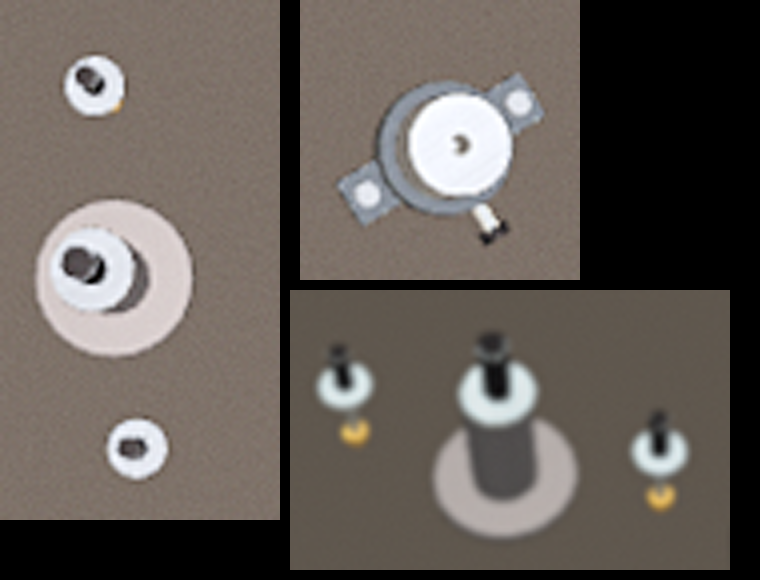

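The crop confirms it. The stand's rod has the widest flange and handle of the three, and the clamped pillar has ears and a thumb screw around its foot. Next I'll compute the move above the stand.

```bash
cat >> h.py <<'E'
from scipy.spatial.transform import Rotation as Rn
def tool(): 
    o=manip.observe(); return np.array(o['eef_pos']),Rn.from_quat(o['orientation']).as_matrix(),o
def dpto(target):
    p,R,o=tool(); return R.T@(np.array(target,float)-p)/10
E
python3 - <<'E'
from h import *
import pickle
t=pickle.load(open('top.pkl','rb')); s=pickle.load(open('side.pkl','rb'))
print(onplane(t,223,224,8),onplane(t,218,222.2,90),onplane(t,214,220.5,135))
print('side handle', onplane(s,225+(490-290)/4,265+(345-290)/4,135),onplane(s,225+(505-290)/4,265+(475-290)/4,8), onplane(s,225+(497-290)/4,265+(390-290)/4,90))
p,R,o=tool(); print(p);print(R.round(3))
w=pickle.load(open('wrist.pkl','rb')); print((R.T@(-w['R'].T@w['t']-p)).round(1), (R.T@w['R'].T).round(3), proj(w,p))
print(dpto([548,184,220]))
E
```

```text
[553.73714675 190.20254518   8.        ] [551.54931086 188.43057587  90.        ] [551.41782662 189.23504243 135.        ]
side handle [553.41722071 190.5643238  135.        ] [554.22692336 190.57723873   8.        ] [554.0092454  188.19954621  90.        ]
[152.34132825 631.37533233 185.31732744]
[[-0.     0.235  0.972]
 [-0.001  0.972 -0.235]
 [-1.    -0.001  0.   ]]
[-199.4    1.2  -85.3] [[ 0.001 -0.289  0.957]
 [ 1.    -0.001 -0.001]
 [ 0.001  0.957  0.289]] [324.43322112 287.0527451 ]
[ -3.4211878  -34.21219737  48.95666071]
```

Request:
{"op": "send_rows", "data": {
  "dp": [
    [-4.4,0,0],
    [-4.4,-3,4],
    [-4.4,-5,7.5],
    [-4.4,-7,11],
    [-4.4,-9.5,14],
    [-4.4,-12,17],
    [-4.4,-14,20.5],
    [-4.4,-16.5,24],
    [-4.4,-19,27.5],
    [-4.4,-21,31],
    [-4.4,-23.5,34],
    [-4.4,-25.5,37],
    [-4.4,-28,40.5],
    [-4.4,-30,44],
    [-4.4,-32,46.5],
    [-4.4,-33,48.5],
    [-4.4,-33.6,49.3],
    [-4.4,-33.6,49.3],
    [-4.4,-33.6,49.3]
  ],
  "roll": [0,0,0,0,0,0,0,0,0,0,0,0,0,0,0,0,0,0,0],
  "gripper": -0.1
}}

```text
t: 1.73
eef_pos: [551.9, 190.6, 229.6]
orientation: [0.084, 0.703, -0.083, 0.702]
wrist_force: [0.1, 0.8, -0.2]
width: 51.9
```

```bash
python3 - <<'E'
from h import *
import pickle
c=cam('wrist'); save(c,'w1'); pickle.dump(c,open('w1.pkl','wb'))
p,R,o=tool(); print(o['t'],p,R.round(3),o['width'],o['wrist_force'], proj(c,[552.5,189.5,135]))
E
```

```text
1.7833 [551.38710335 191.54488045 229.67845778] [[-0.002  0.232  0.973]
 [ 0.001  0.973 -0.232]
 [-1.     0.001 -0.002]] 51.54922927938995 [-0.42000278  0.17496305 -0.29203795] [323.76031291 243.29411518]
```

View pics/w1.png

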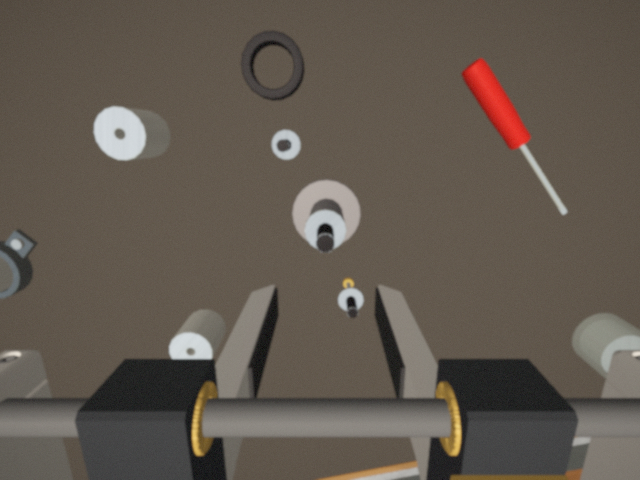

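The handle top is at (325,242) and I predicted (324,243), so they agree to about 1 mm. Descending and gripping.

Request:
{"op": "send_rows", "data": {
  "dp": [
    [3,0,0],
    [6,0,0],
    [8.5,0,0],
    [10.5,0,0],
    [12,0,0],
    [12.8,0,0],
    [12.8,0,0],
    [12.8,0,0]
  ],
  "roll": [0,0,0,0,0,0,0,0]
}}

```text
t: 2.45
eef_pos: [552.3, 191.0, 102.3]
orientation: [0.083, 0.702, -0.083, 0.702]
wrist_force: [0.1, -0.3, 0.6]
width: 51.6
```

Request:
{"op": "send_rows", "data": {
  "dp": [
    [0,0,0],
    [0,0,0],
    [0,0,0],
    [0,0,0],
    [0,0,0],
    [0,0,0],
    [0,0,0],
    [0,0,0]
  ],
  "roll": [0,0,0,0,0,0,0,0],
  "gripper": 1,
  "newtons": 30
}}

```text
t: 3.12
eef_pos: [553.0, 189.5, 102.2]
orientation: [0.084, 0.702, -0.084, 0.702]
wrist_force: [-1.2, -0.5, 2.0]
width: 15.1
```

Request:
{"op": "send_rows", "data": {
  "dp": [
    [-0.5,0,0],
    [-1.5,0,0],
    [-3,0,0],
    [-5,0,0],
    [-7,0,0],
    [-9,0,0],
    [-11,0,0],
    [-12.3,0,0],
    [-12.8,0,0],
    [-12.8,0,0],
    [-12.8,0,0]
  ],
  "roll": [0,0,0,0,0,0,0,0,0,0,0]
}}

```text
t: 4.03
eef_pos: [552.5, 189.5, 229.8]
orientation: [0.083, 0.702, -0.084, 0.702]
wrist_force: [-0.3, -0.0, -0.4]
width: 15.1
```

```bash
python3 - <<'E'
from h import *
import pickle
c=cam('wrist'); save(c,'w2'); s=cam('side'); save(s,'s2'); pickle.dump((c,s),open('w2.pkl','wb'))
p,R,o=tool(); print(o['t'],p,o['width'],o['wrist_force'])
tip=p+R[:,0]*87; print('tip',tip,proj(c,tip),proj(s,tip))
u,v=proj(s,tip).astype(int)
a=cv2.resize(s['image'][v-80:v+40,u-50:u+50],None,fx=4,fy=4,interpolation=2)
b=c['image'][90:390,180:480]
cv=np.zeros((480,780,3),np.uint8); cv[:,:400]=a; cv[:375,405:780]=cv2.resize(b,(375,375)); cv2.imwrite('pics/c2.png',cv); print(u,v)
E
```

```text
4.1333 [552.06162394 189.35300322 228.92785405] 14.887574118141513 [-0.04125242  0.18780611 -1.21562381]
tip [551.88628137 189.29069085 141.92805306] [324.37576302 243.82516401] [275.69638679 276.56441051]
275 276
```

View pics/c2.png

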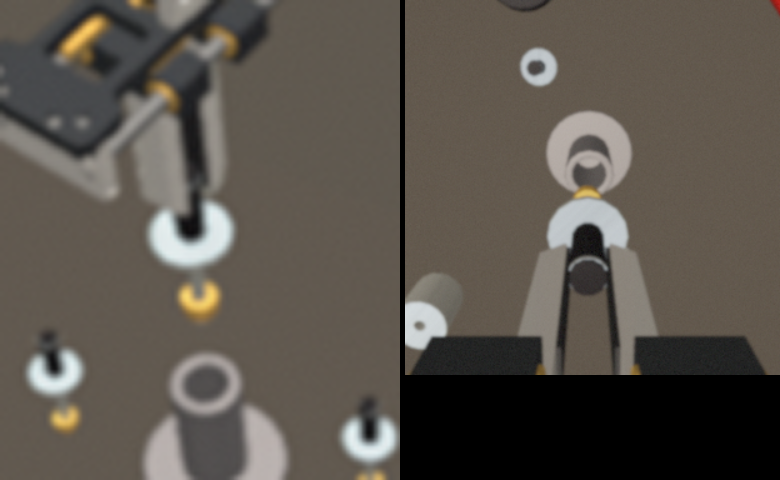

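The rod hangs upright in the grip. Its tip in the side view is at (275,276), and I predicted (276,277). The brass collar is near the tip. Moving to hover beside the clamped pillar, offset so the wrist camera can see the bore.

Request:
{"op": "send_rows", "data": {
  "dp": [
    [0,-1,0.3],
    [0,-3,0.8],
    [0,-6,1.6],
    [0,-9,2.5],
    [0,-12,3.3],
    [0,-15,4.1],
    [0,-18,4.9],
    [0,-21,5.8],
    [0,-24,6.6],
    [0,-27,7.4],
    [0,-30,8.2],
    [0.5,-33,9.1],
    [1.5,-35.5,9.8],
    [2.5,-37.5,10.3],
    [3.5,-38.8,10.7],
    [4.5,-39.4,10.8],
    [5,-39.6,10.9],
    [5,-39.6,10.9],
    [5,-39.6,10.9],
    [5,-39.6,10.9]
  ],
  "roll": [0,0,0,0,0,0,0,0,0,0,0,0,0,0,0,0,0,0,0,0]
}}

```text
t: 5.8
eef_pos: [566.6, -219.3, 180.4]
orientation: [0.083, 0.702, -0.082, 0.702]
wrist_force: [0.1, -0.1, -0.8]
width: 14.8
```

```bash
cat > bore.py <<'E'
from h import *
import sys
def bore(c,guess,z=60,r=30):
    im=c['image']; g=cv2.cvtColor(im,cv2.COLOR_BGR2GRAY); u,v=proj(c,guess).astype(int)
    m=np.zeros_like(g); x0,y0=max(u-70,0),max(v-70,0); m[y0:v+70,x0:u+70]=(g[y0:v+70,x0:u+70]>150)
    cs,_=cv2.findContours(m,cv2.RETR_CCOMP,cv2.CHAIN_APPROX_NONE)
    out=[]
    for k in sorted(cs,key=cv2.contourArea,reverse=True)[:4]:
        if len(k)>=6:
            e=cv2.fitEllipse(k); out.append((np.round(e[0],1),np.round(e[1],1),cv2.contourArea(k),onplane(c,*e[0],z)[:2].round(1)))
    return out
E
python3 - <<'E'
from bore import *
import pickle
c=cam('wrist'); save(c,'w3'); s=cam('side'); save(s,'s3'); t=cam('top'); save(t,'t3')
pickle.dump((c,s,t),open('p3.pkl','wb'))
p,R,o=tool(); print(o['t'],p,o['wrist_force'],R.round(3))
G=[526.3,-212,60]
print(proj(c,G),proj(s,G),proj(t,G))
for k,x in (('w',c),('s',s),('t',t)):
    print(k); [print('  ',e) for e in bore(x,G)]
u,v=proj(c,G).astype(int); x0,y0=max(u-100,0),max(v-100,0)
cv2.imwrite('pics/c3.png',cv2.resize(c['image'][y0:y0+200,x0:x0+250],None,fx=3,fy=3)); print(x0,y0)
E
```

```text
5.95 [ 566.56270619 -219.973363    180.62433456] [-0.19143003  0.43076503 -0.97338297] [[ 0.001  0.233  0.972]
 [ 0.     0.972 -0.233]
 [-1.     0.     0.001]]
[322.05640272 188.57898312] [353.18342298 181.00842171] [424.79481334 240.68234863]
w
   (array([323.2, 188. ]), array([56.2, 56.7]), 2502.0, array([ 526. , -210.9]))
   (array([325.4, 251.9]), array([15.6, 40.9]), 312.0, array([ 583.1, -222.6]))
   (array([356. , 148.3]), array([12.1, 12.3]), 115.5, array([ 500.1, -176.2]))
   (array([292.7, 214.2]), array([10.9, 11.6]), 97.0, array([ 542.2, -242.7]))
s
   (array([358.7, 141.3]), array([24.9, 75.7]), 1225.0, array([ 566.3, -365.4]))
   (array([352.5, 180.8]), array([14.1, 19.5]), 213.5, array([ 528.3, -212.2]))
   (array([359.6, 138.2]), array([13. , 16.7]), 169.0, array([ 568.3, -378.7]))
   (array([376.9, 144.4]), array([5.1, 6.2]), 23.5, array([ 515.1, -371.8]))
t
   (array([480.8, 272.9]), array([ 26.7, 164.3]), 2237.0, array([ 465.8, -322.2]))
   (array([424.5, 240.8]), array([25. , 25.3]), 496.0, array([ 526.2, -211.5]))
   (array([481.5, 182.2]), array([ 2.9, 32.2]), 49.0, array([ 643.8, -322.3]))
   (array([478.6, 199.7]), array([48.2, 51.9]), 48.0, array([ 609.2, -316.9]))
222 88
```

View pics/c3.png

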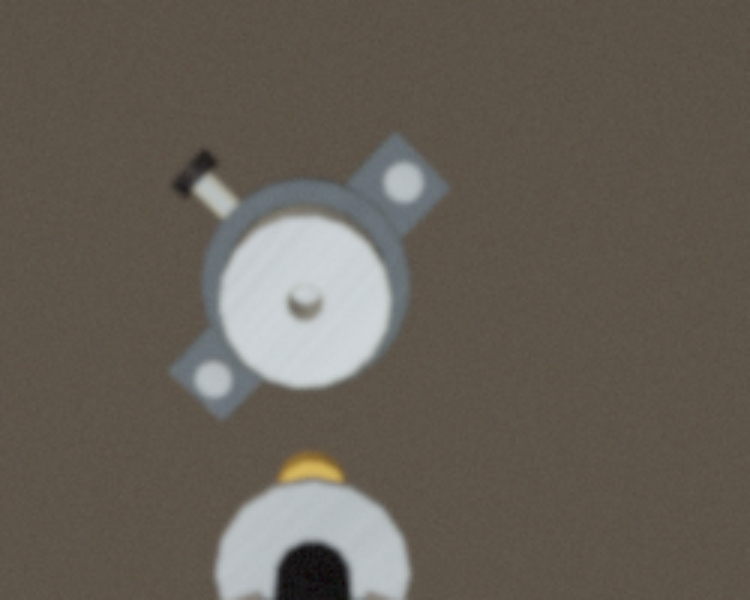

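Wrist view: bore at crop (305,301), which is full-frame (323,188). Collar and flange are at column ~326. I'll compare the flange and collar outline with prediction to get the rod-to-bore offset.

```bash
python3 - <<'E'
from bore import *
import pickle
c,s,t=pickle.load(open('p3.pkl','rb'))
im=c['image']; hsv=cv2.cvtColor(im,cv2.COLOR_BGR2HSV); g=im.mean(2)
p0=np.array([566.6,-219.6,180.3]); R=np.array([[0,.2346,.972],[0,.972,-.2346],[-1,0,0]])
P=lambda a,y,z: proj(c,p0+R@np.array([87-a,y,z]))   # a = height above tip
br=(hsv[...,0]>10)&(hsv[...,0]<32)&(hsv[...,1]>110)&(hsv[...,2]>80)
br[:225]=0; br[252:]=0; ys,xs=np.nonzero(br); 
for y in range(ys.min(),ys.max()+1): print('brass',y,xs[ys==y].min(),xs[ys==y].max(),end='; ')
th=np.linspace(0,2*np.pi,361)
F=np.array([P(75,20*np.cos(a),20*np.sin(a)) for a in th]); print('\npred flange u',F[:,0].min(),F[:,0].max(),'vmin',F[:,1].min())
for a in(5,10,15,20): 
  C=np.array([P(a,9*np.cos(q),9*np.sin(q)) for q in th]); print('pred collar edge a',a,C[:,1].min(),C[:,0].min(),C[:,0].max())
m=(g>150); m[:240]=0; m[300:]=0
for y in range(244,276,4):
    x=np.nonzero(m[y,280:372])[0]+280
    if len(x): print('fl',y,x.min(),x.max(),(x.min()+x.max())/2, 'pred', [round(F[np.abs(F[:,1]-y)<1.2][:,0].min(),1),round(F[np.abs(F[:,1]-y)<1.2][:,0].max(),1)] if (np.abs(F[:,1]-y)<1.2).any() else None)
si=s['image'];tip=p0+R@[87,0,0]; print('side tip pred',proj(s,tip),'top flange pred',proj(t,p0+R@[12,0,0]))
h=cv2.cvtColor(si,cv2.COLOR_BGR2HSV); b=(h[...,0]>10)&(h[...,0]<32)&(h[...,1]>90)&(h[...,2]>80)
u,v=proj(s,tip).astype(int); k=np.zeros_like(b);k[v-25:v+12,u-18:u+18]=1; ys,xs=np.nonzero(b&k)
for y in range(ys.min(),ys.max()+1):
  q=xs[ys==y]
  if len(q): print(y,q.min(),q.max(),end='; ')
for a in(5,10,15,20): print('\nside axis',a,proj(s,p0+R@[87-a,0,0]),end='')
E
```

```text
brass 225 96 203; brass 226 96 203; brass 227 97 204; brass 228 97 204; brass 229 98 204; brass 230 98 205; brass 231 98 205; brass 232 98 205; brass 233 99 205; brass 234 99 205; brass 235 99 206; brass 236 100 206; brass 237 100 206; brass 238 100 326; brass 239 101 330; brass 240 101 331; brass 241 101 333; brass 242 102 334; brass 243 102 335; brass 244 102 335; brass 245 103 336; brass 246 103 336; brass 247 103 336; brass 248 104 209; brass 249 104 209; brass 250 104 209; brass 251 105 210; 
pred flange u 291.4205943375665 356.05735394774695 vmin 248.43886889141427
pred collar edge a 5 235.6372051318251 313.0095459740312 335.4664106326738
pred collar edge a 10 237.31394739907415 312.79600278274444 335.6242180106986
pred collar edge a 15 239.0475874303655 312.57527830834954 335.7873320418131
pred collar edge a 20 240.84107132338593 312.34700410454417 335.9560249770486
fl 244 320 331 325.5 pred None
fl 248 326 327 326.5 pred [np.float64(316.8), np.float64(330.6)]
fl 252 311 340 325.5 pred [np.float64(306.7), np.float64(340.7)]
fl 256 304 347 325.5 pred [np.float64(301.3), np.float64(346.2)]
fl 260 301 350 325.5 pred [np.float64(297.5), np.float64(349.9)]
fl 264 298 353 325.5 pred [np.float64(294.9), np.float64(352.6)]
fl 268 296 355 325.5 pred [np.float64(293.1), np.float64(354.4)]
fl 272 295 356 325.5 pred [np.float64(292.0), np.float64(355.5)]
side tip pred [340.04241699 165.70492306] top flange pred [440.55042796 215.66535907]
140 322 332; 141 322 332; 142 322 331; 143 322 331; 144 322 331; 145 322 350; 146 322 353; 147 322 356; 148 322 357; 149 322 357; 150 324 357; 151 328 357; 152 331 357; 153 333 357; 154 336 357; 155 342 357; 156 337 357; 157 336 357; 158 336 357; 159 336 357; 160 336 357; 161 336 357; 162 336 343; 163 337 342; 
side axis 5 [340.08374954 164.26770386]
side axis 10 [340.12531355 162.82243667]
side axis 15 [340.16711095 161.36905369]
side axis 20 [340.20914372 159.90748637]
```

Request:
{"op": "send_rows", "data": {
  "dp": [
    [0,0,-0.7],
    [0,-0.1,-1.7],
    [0.5,-0.17,-2.5],
    [1.2,-0.17,-2.7],
    [2,-0.17,-2.7],
    [2.5,-0.17,-2.7],
    [2.5,-0.17,-2.7],
    [2.5,-0.17,-2.7],
    [2.5,-0.17,-2.7],
    [2.5,-0.17,-2.7]
  ],
  "roll": [0,0,0,0,0,0,0,0,0,0]
}}

```text
t: 6.78
eef_pos: [539.7, -216.4, 155.1]
orientation: [0.083, 0.702, -0.084, 0.702]
wrist_force: [0.6, -0.4, -1.3]
width: 15.0
```

```bash
python3 - <<'E'
from bore import *
import pickle
ps=[]
for i in range(4): c=cam('wrist'); ps.append(tool()[0])
s=cam('side');save(c,'w4'); pickle.dump((c,s),open('p4.pkl','wb'))
p=np.mean(ps,0); print(np.array(ps).round(1),p, tool()[2]['t'],tool()[2]['wrist_force'])
G=[526.3,-211,60]; print(proj(c,G)); [print('  ',e) for e in bore(c,G)]
R=tool()[1]; print('rod axis px', [proj(c,p+R@np.array([87-a,0,0.])).round(1) for a in (0,10,20,75,120)])
cv2.imwrite('pics/c4.png',cv2.resize(c['image'][140:300,230:430],None,fx=4,fy=4,interpolation=2))
# side crop
u,v=proj(s,p+R@[87.,0,0]).astype(int); print(u,v)
E
```

```text
[[ 539.6 -216.4  155.2]
 [ 539.6 -216.4  155.2]
 [ 539.5 -216.3  155.2]
 [ 539.5 -216.3  155.1]] [ 539.5611776  -216.34119552  155.17008291] 7.0333 [-0.10488721 -0.56536638 -0.57749823]
[327.34748164 225.44207579]
   (array([326.6, 244.4]), array([ 64.2, 102.5]), 4123.5, array([ 542. , -215.4]))
   (array([361.3, 179.7]), array([12.7, 12.9]), 126.5, array([ 496.4, -176. ]))
   (array([294.9, 246.9]), array([11.4, 12.2]), 107.5, array([ 537.9, -241.8]))
   (array([327. , 226.4]), array([10.2, 12.5]), 97.0, array([ 527. , -211.4]))
rod axis px [array([324.8, 244.7]), array([324.8, 248.4]), array([324.7, 252.2]), array([324.4, 279.3]), array([323.9, 313. ])]
349 176
```

View pics/c4.png

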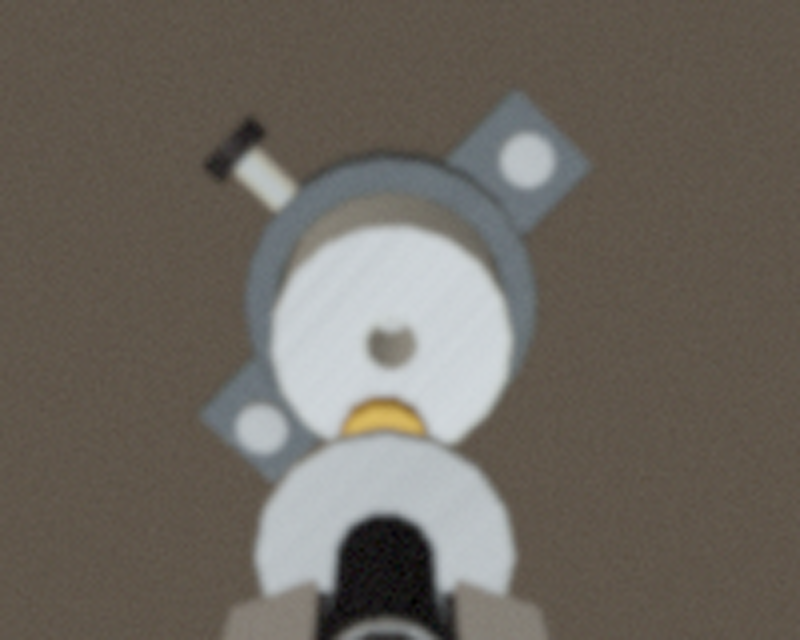

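Closer view: bore at crop (391,343), which is (327.7,225.8). Collar and flange centres are at column ~326, so the rod needs about +1 mm in tool y. I'll quantify the fore-aft offset from the flange outline.

```bash
python3 - <<'E'
from bore import *
import pickle
from scipy.optimize import least_squares
c,s=pickle.load(open('p4.pkl','rb')); im=c['image']; g=cv2.cvtColor(im,cv2.COLOR_BGR2GRAY).astype(float)
p=np.array([539.55,-216.34,155.17]); R=tool()[1]; th=np.linspace(0,2*np.pi,721)
# pillar top rim: radial max-gradient edges over upper arc -> plane z=60 -> circle centre
def edges(c0,r0,angs,w):
    out=[]
    for a in angs:
        rr=np.arange(r0-w,r0+w,.25); x=c0[0]+rr*np.cos(a); y=c0[1]+rr*np.sin(a)
        v=cv2.remap(cv2.GaussianBlur(g,(0,0),.8).astype(np.float32),x.astype(np.float32)[None],y.astype(np.float32)[None],1)[0]
        i=np.argmin(np.gradient(v)); out.append((x[i],y[i]))
    return np.array(out)
def circ(e,z,r):
    q=np.array([onplane(c,*k,z)[:2] for k in e]); f=least_squares(lambda t:np.hypot(*(q-t[:2]).T)-r,q.mean(0),loss='soft_l1'); return f.x,np.sqrt(np.mean(f.fun**2))
e=edges((328,225.5),30,np.radians(np.arange(-200,21,5)),5); b,rb=circ(e,60,25)
F=np.array([proj(c,p+R@np.array([12,20*np.cos(a),20*np.sin(a)])) for a in th]); cF=F.mean(0)
e2=edges((326.3,279),32.5,np.radians(np.arange(-160,-19,4)),6); zf=(p+R@[12.,0,0])[2]
# skip arc where brass/pillar are behind the flange
ang=np.degrees(np.arctan2(e2[:,1]-279,e2[:,0]-326.3)); e2=e2[(ang<-125)|(ang>-55)]
f,rf=circ(e2,zf,20)
print('bore',b,rb,'flange',f,rf,'tcp',p[:2])
for d in (b-f,b-p[:2]): print('tool yz move mm', d@R[:2,1], d@R[:2,2])
E
```

```text
bore [ 527.05631126 -211.13411102] 0.28913522659836793 flange [ 539.58853642 -215.39316982] 0.1808175359593767 tcp [ 539.55 -216.34]
tool yz move mm 1.1998461886207474 -13.18167665310061
tool yz move mm 2.1292887944975547 -13.36636255644136
```

Request:
{"op": "send_rows", "data": {
  "dp": [
    [0,0.12,-0.5],
    [0,0.12,-1],
    [0,0.12,-1.32],
    [0,0.12,-1.32],
    [0.2,0.12,-1.32],
    [0.4,0.12,-1.32],
    [0.5,0.12,-1.32],
    [0.6,0.12,-1.32],
    [0.7,0.12,-1.32],
    [0.8,0.12,-1.32],
    [0.84,0.12,-1.32],
    [0.88,0.12,-1.32],
    [0.92,0.12,-1.32],
    [0.92,0.12,-1.32]
  ],
  "roll": [0,0,0,0,0,0,0,0,0,0,0,0,0,0]
}}

```text
t: 8.2
eef_pos: [526.7, -212.0, 145.7]
orientation: [0.084, 0.702, -0.084, 0.702]
wrist_force: [-0.4, -0.0, -0.9]
width: 15.1
```

Request:
{"op": "send_rows", "data": {
  "dp": [
    [0.06,0,0],
    [0.12,0,0],
    [0.18,0,0],
    [0.24,0,0],
    [0.3,0,0],
    [0.36,0,0],
    [0.36,0,0]
  ],
  "roll": [0,0,0,0,0,0,0]
}}

```text
t: 8.78
eef_pos: [526.6, -211.9, 142.0]
orientation: [0.084, 0.702, -0.083, 0.702]
wrist_force: [-0.2, -0.7, -0.5]
width: 15.0
```

Request:
{"op": "send_rows", "data": {
  "dp": [
    [0.07,0,0],
    [0.14,0,0],
    [0.21,0,0],
    [0.28,0,0],
    [0.35,0,0],
    [0.42,0,0],
    [0.49,0,0],
    [0.56,0,0],
    [0.63,0,0],
    [0.7,0,0],
    [0.77,0,0],
    [0.77,0,0]
  ],
  "roll": [0,0,0,0,0,0,0,0,0,0,0,0]
}}

```text
t: 9.78
eef_pos: [527.1, -212.2, 134.8]
orientation: [0.083, 0.702, -0.084, 0.702]
wrist_force: [-0.2, 0.2, 1.5]
width: 15.3
```

Request:
{"op": "send_rows", "data": {
  "dp": [
    [0.05,0,0],
    [0.1,0,0],
    [0.15,0,0],
    [0.2,0,0],
    [0.2,0,0]
  ],
  "roll": [0,0,0,0,0]
}}

```text
t: 10.2
eef_pos: [526.8, -212.1, 132.5]
orientation: [0.083, 0.702, -0.084, 0.702]
wrist_force: [-0.1, 0.5, 3.5]
width: 14.9
```

Request:
{"op": "send_rows", "data": {
  "dp": [
    [0.05,0,0],
    [0.1,0,0],
    [0.15,0,0],
    [0.2,0,0],
    [0.2,0,0]
  ],
  "roll": [0,0,0,0,0]
}}

```text
t: 10.62
eef_pos: [526.7, -212.0, 130.3]
orientation: [0.084, 0.702, -0.084, 0.702]
wrist_force: [-0.1, 0.0, 2.1]
width: 15.1
```

Request:
{"op": "send_rows", "data": {
  "dp": [
    [0.05,0,0],
    [0.1,0,0],
    [0.15,0,0],
    [0.2,0,0],
    [0.2,0,0]
  ],
  "roll": [0,0,0,0,0]
}}

```text
t: 11.03
eef_pos: [526.7, -212.0, 128.4]
orientation: [0.084, 0.702, -0.084, 0.702]
wrist_force: [-0.2, -0.7, 2.9]
width: 14.8
```

Request:
{"op": "send_rows", "data": {
  "dp": [
    [0.05,0,0],
    [0.1,0,0],
    [0.15,0,0],
    [0.2,0,0],
    [0.2,0,0]
  ],
  "roll": [0,0,0,0,0]
}}

```text
t: 11.45
eef_pos: [526.6, -212.0, 126.3]
orientation: [0.084, 0.702, -0.084, 0.702]
wrist_force: [0.0, -0.9, 1.6]
width: 15.1
```

Request:
{"op": "send_rows", "data": {
  "dp": [
    [0.05,0,0],
    [0.1,0,0],
    [0.15,0,0],
    [0.2,0,0],
    [0.2,0,0]
  ],
  "roll": [0,0,0,0,0]
}}

```text
t: 11.87
eef_pos: [526.6, -212.0, 124.3]
orientation: [0.084, 0.702, -0.084, 0.702]
wrist_force: [0.0, 0.0, 3.1]
width: 15.1
```

Request:
{"op": "send_rows", "data": {
  "dp": [
    [0.05,0,0],
    [0.1,0,0],
    [0.15,0,0],
    [0.2,0,0],
    [0.2,0,0]
  ],
  "roll": [0,0,0,0,0]
}}

```text
t: 12.28
eef_pos: [526.6, -212.0, 122.3]
orientation: [0.084, 0.702, -0.083, 0.702]
wrist_force: [0.3, -1.0, 2.5]
width: 15.2
```

Request:
{"op": "send_rows", "data": {
  "dp": [
    [0.05,0,0],
    [0.1,0,0],
    [0.15,0,0],
    [0.2,0,0],
    [0.2,0,0]
  ],
  "roll": [0,0,0,0,0]
}}

```text
t: 12.7
eef_pos: [526.7, -212.0, 120.3]
orientation: [0.084, 0.702, -0.084, 0.702]
wrist_force: [-0.1, -0.4, 3.3]
width: 15.2
```

Request:
{"op": "send_rows", "data": {
  "dp": [
    [0.05,0,0],
    [0.1,0,0],
    [0.15,0,0],
    [0.2,0,0],
    [0.2,0,0]
  ],
  "roll": [0,0,0,0,0]
}}

```text
t: 13.12
eef_pos: [526.7, -212.0, 118.3]
orientation: [0.084, 0.702, -0.084, 0.702]
wrist_force: [0.5, -0.5, 2.8]
width: 15.3
```

Request:
{"op": "send_rows", "data": {
  "dp": [
    [0.05,0,0],
    [0.1,0,0],
    [0.15,0,0],
    [0.2,0,0],
    [0.2,0,0]
  ],
  "roll": [0,0,0,0,0]
}}

```text
t: 13.53
eef_pos: [526.6, -212.0, 116.3]
orientation: [0.084, 0.702, -0.084, 0.702]
wrist_force: [0.4, -0.3, 2.7]
width: 15.3
```

Request:
{"op": "send_rows", "data": {
  "dp": [
    [0.05,0,0],
    [0.1,0,0],
    [0.15,0,0],
    [0.2,0,0],
    [0.2,0,0]
  ],
  "roll": [0,0,0,0,0]
}}

```text
t: 13.95
eef_pos: [526.7, -212.0, 114.3]
orientation: [0.084, 0.702, -0.084, 0.702]
wrist_force: [-0.5, -1.3, 2.6]
width: 15.2
```

Request:
{"op": "send_rows", "data": {
  "dp": [
    [0.05,0,0],
    [0.1,0,0],
    [0.15,0,0],
    [0.2,0,0],
    [0.2,0,0]
  ],
  "roll": [0,0,0,0,0]
}}

```text
t: 14.37
eef_pos: [526.9, -212.0, 112.8]
orientation: [0.084, 0.702, -0.084, 0.702]
wrist_force: [-0.2, -0.6, 6.7]
width: 15.0
```

The force rises and the position lags, so the tip is bottoming. I'll press in small increments, then hold.

Request:
{"op": "send_rows", "data": {
  "dp": [
    [0.03,0,0],
    [0.06,0,0],
    [0.06,0,0],
    [0.06,0,0]
  ],
  "roll": [0,0,0,0]
}}

```text
t: 14.7
eef_pos: [527.3, -212.1, 112.6]
orientation: [0.084, 0.702, -0.084, 0.703]
wrist_force: [-1.1, -0.2, 9.4]
width: 15.0
```

Request:
{"op": "send_rows", "data": {
  "dp": [
    [0.03,0,0],
    [0.06,0,0],
    [0.06,0,0],
    [0.06,0,0],
    [0.06,0,0],
    [0.06,0,0],
    [0.06,0,0],
    [0.06,0,0],
    [0.06,0,0],
    [0.06,0,0]
  ],
  "roll": [0,0,0,0,0,0,0,0,0,0]
}}

```text
t: 15.53
eef_pos: [527.7, -212.2, 112.5]
orientation: [0.083, 0.701, -0.084, 0.703]
wrist_force: [-1.5, -0.1, 11.8]
width: 15.2
```

Request:
{"op": "send_rows", "data": {
  "dp": [
    [-0.1,0,0],
    [-0.3,0,0],
    [-0.8,0,0],
    [-1.5,0,0],
    [-2.5,0,0],
    [-3.5,0,0],
    [-4.5,0,0],
    [-6,0,0],
    [-8,0,0],
    [-10,0,0],
    [-11.5,0,0],
    [-12,0,0],
    [-12,0,0],
    [-12,0,0]
  ],
  "roll": [0,0,0,0,0,0,0,0,0,0,0,0,0,0]
}}

```text
t: 16.7
eef_pos: [526.4, -211.8, 231.2]
orientation: [0.084, 0.702, -0.083, 0.702]
wrist_force: [0.4, 0.2, -1.5]
width: 14.8
```

```bash
python3 - <<'E'
from bore import *
import pickle
c=cam('wrist'); s=cam('side'); pickle.dump((c,s),open('p5.pkl','wb'))
p,R,o=tool(); print(o['t'],p,o['wrist_force'],o['width'])
tip=p+R[:,0]*87; u,v=proj(s,tip).astype(int); print('side tip',proj(s,tip),[proj(s,tip-R[:,0]*a).round(1) for a in (30,34.7,40,44.7,70)])
a=cv2.resize(s['image'][v-70:v+20,u-40:u+40],None,fx=5,fy=5,interpolation=2)
b=pickle.load(open('w2.pkl','rb'))[0]['image'][170:300,260:390]
cv=np.zeros((455,800,3),np.uint8); cv[:450,:400]=a; cv[:390,405:795]=cv2.resize(b,None,fx=3,fy=3,interpolation=2); cv2.imwrite('pics/c5.png',cv); print(u-40,v-70)
E
```

```text
16.8 [ 525.93110998 -211.59079799  230.2663708 ] [-0.84423091  0.14213478 -1.30205759] 15.210066777418245
side tip [354.67134314 157.10331094] [array([355.2, 147.8]), array([355.3, 146.4]), array([355.3, 144.7]), array([355.4, 143.2]), array([355.9, 135. ])]
314 87
```

View pics/c5.png

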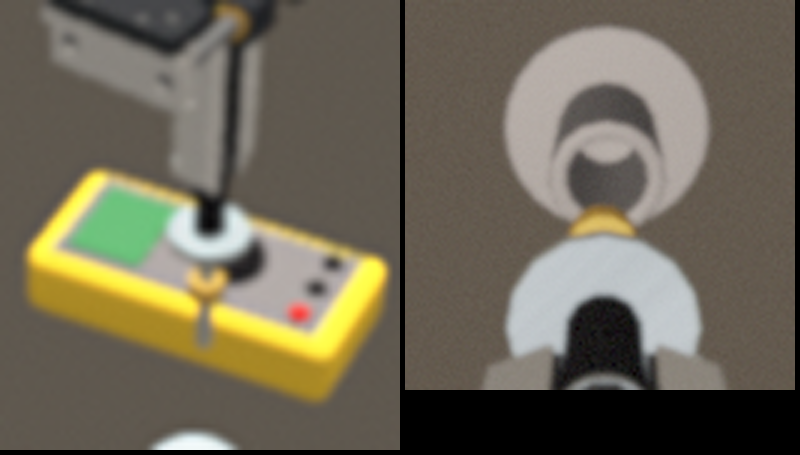

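The collar has moved up. Its underside in the side view is at row ~146.6, and I predicted 146.4 for a depth of 34.7 mm. Next, the stand rim centre from the earlier wrist frame.

```bash
python3 - <<'E'
from bore import *
import pickle
c=pickle.load(open('w2.pkl','rb'))[0]
rim=onplane(c,327.2,228.7,85)[:2]; foot=onplane(c,260+(607-405)/3,170+128/3,8)[:2]; fl=onplane(c,260+(604-405)/3,170+332/3,217)[:2]
print(rim,foot,fl)
R=tool()[1]; d=np.array([552.5,189.5])-np.array([526.4,-211.9]); print(d, d@R[:2,1],d@R[:2,2], tool()[0])
E
```

```text
[553.94799094 191.29846029] [554.03014158 191.61979141] [553.9895606  190.42358058]
[ 26.1 401.4] 396.32628985204684 -68.76468090629882 [ 525.93110998 -211.59079799  230.2663708 ]
```

Request:
{"op": "send_rows", "data": {
  "dp": [
    [0,1,-0.2],
    [0,3,-0.5],
    [0,6,-1],
    [0,9,-1.6],
    [0,12,-2.1],
    [0,15,-2.6],
    [0,18,-3.1],
    [0,21,-3.6],
    [0,24,-4.2],
    [0,27,-4.7],
    [0,30,-5.2],
    [0,33,-5.7],
    [0,35.5,-6.2],
    [0,37.5,-6.5],
    [0,38.8,-6.7],
    [0,39.5,-6.9],
    [0,39.7,-6.9],
    [0,39.7,-6.9],
    [0,39.7,-6.9]
  ],
  "roll": [0,0,0,0,0,0,0,0,0,0,0,0,0,0,0,0,0,0,0]
}}

```text
t: 18.38
eef_pos: [552.9, 188.4, 231.2]
orientation: [0.084, 0.702, -0.085, 0.702]
wrist_force: [-0.2, -0.5, -0.5]
width: 14.8
```

Request:
{"op": "send_rows", "data": {
  "dp": [
    [0,0,0],
    [1,0,0],
    [2,0,0],
    [3,0,0],
    [3.8,0,0],
    [3.8,0,0],
    [3.8,0,0],
    [3.8,0,0],
    [3.8,0,0]
  ],
  "roll": [0,0,0,0,0,0,0,0,0]
}}

```text
t: 19.13
eef_pos: [553.2, 190.3, 193.7]
orientation: [0.084, 0.702, -0.083, 0.702]
wrist_force: [-0.3, 0.6, -0.8]
width: 15.3
```

```bash
python3 - <<'E'
from bore import *
c=cam('wrist'); s=cam('side')
p,R,o=tool(); print(o['t'],p,o['wrist_force'],o['width'])
tip=p+R[:,0]*87; u,v=proj(s,tip).astype(int); print('tip',tip,'side tip',proj(s,tip))
a=cv2.resize(s['image'][v-50:v+50,u-40:u+40],None,fx=5,fy=5,interpolation=2)
cv=np.zeros((500,800,3),np.uint8); cv[:,:400]=a; cv[:390,405:795]=cv2.resize(c['image'][170:300,260:390],None,fx=3,fy=3,interpolation=2); cv2.imwrite('pics/c6.png',cv)
E
```

```text
19.2333 [553.15484869 190.27826533 193.72019563] [-0.15019184 -0.23845089 -1.30979339] 15.010386484968773
tip [553.2339576  190.31055355 106.72023759] side tip [276.09979842 286.4356792 ]
```

View pics/c6.png

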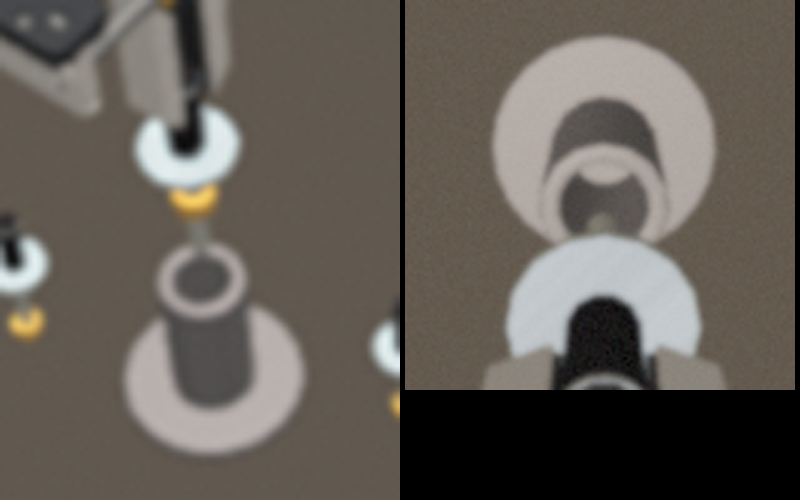

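Tip at crop (200,250) is over the tube mouth, whose rim is centred at (203,280). Lowering it in.

Request:
{"op": "send_rows", "data": {
  "dp": [
    [0.5,0,0],
    [1.2,0,0],
    [2,0,0],
    [3,0,0],
    [4,0,0],
    [5,0,0],
    [6,0,0],
    [7,0,0],
    [8,0,0],
    [8.5,0,0],
    [8.8,0,0],
    [8.8,0,0],
    [8.8,0,0]
  ],
  "roll": [0,0,0,0,0,0,0,0,0,0,0,0,0]
}}

```text
t: 20.32
eef_pos: [553.0, 190.2, 105.4]
orientation: [0.084, 0.702, -0.083, 0.702]
wrist_force: [0.6, -0.2, -0.3]
width: 15.4
```

Request:
{"op": "send_rows", "data": {
  "dp": [
    [0.05,0,0],
    [0.1,0,0],
    [0.15,0,0],
    [0.2,0,0],
    [0.22,0,0],
    [0.22,0,0]
  ],
  "roll": [0,0,0,0,0,0]
}}

```text
t: 20.82
eef_pos: [552.8, 190.1, 103.1]
orientation: [0.084, 0.702, -0.084, 0.702]
wrist_force: [0.6, 0.5, -1.2]
width: 15.0
```

Request:
{"op": "send_rows", "data": {
  "dp": [
    [0.04,0,0],
    [0.08,0,0],
    [0.1,0,0],
    [0.1,0,0]
  ],
  "roll": [0,0,0,0]
}}

```text
t: 21.15
eef_pos: [552.9, 190.1, 102.2]
orientation: [0.084, 0.702, -0.084, 0.702]
wrist_force: [0.2, -0.2, 0.2]
width: 14.9
```

Request:
{"op": "send_rows", "data": {
  "dp": [
    [0.03,0,0],
    [0.03,0,0],
    [0.03,0,0]
  ],
  "roll": [0,0,0]
}}

```text
t: 21.4
eef_pos: [552.9, 190.0, 102.1]
orientation: [0.084, 0.702, -0.084, 0.702]
wrist_force: [-0.4, -1.0, 5.2]
width: 14.9
```

Request:
{"op": "send_rows", "data": {
  "dp": [
    [0,0,0],
    [0,0,0],
    [0,0,0],
    [0,0,0],
    [0,0,0],
    [0,0,0]
  ],
  "roll": [0,0,0,0,0,0],
  "gripper": 0
}}

```text
t: 21.9
eef_pos: [552.7, 190.1, 101.6]
orientation: [0.083, 0.702, -0.084, 0.702]
wrist_force: [0.5, 0.5, 0.6]
width: 46.7
```

Request:
{"op": "send_rows", "data": {
  "dp": [
    [-0.5,0,0],
    [-1.5,0,0],
    [-3,0,0],
    [-5,0,0],
    [-7,0,0],
    [-9,0,0],
    [-11,0,0],
    [-13,0,0],
    [-15,0,0],
    [-15,0,4],
    [-15,0,8],
    [-15,0,11],
    [-15,0,12],
    [-15,0,12]
  ],
  "roll": [0,0,0,0,0,0,0,0,0,0,0,0,0,0]
}}

```text
t: 23.07
eef_pos: [671.8, 159.8, 251.8]
orientation: [0.084, 0.701, -0.085, 0.703]
wrist_force: [-0.5, 0.3, -0.5]
width: 47.1
```

```bash
python3 - <<'E'
from bore import *
t=cam('top'); s=cam('side'); c=cam('wrist')
p,R,o=tool(); print(o['t'],p,o['wrist_force'],o['width'])
cv=np.zeros((480,800,3),np.uint8); cv[:240,:320]=cv2.resize(t['image'],(320,240)); cv[:480,325:725]=cv2.resize(s['image'][240:360,225:325],None,fx=4,fy=4,interpolation=2)
cv[245:465,:320]=cv2.resize(c['image'],(320,220)); cv2.imwrite('pics/c7.png',cv)
E
```

```text
23.2167 [668.33164743 162.72318275 252.19162979] [ 0.50896657 -0.04944324  0.52076653] 46.81788002362446
```

View pics/c7.png

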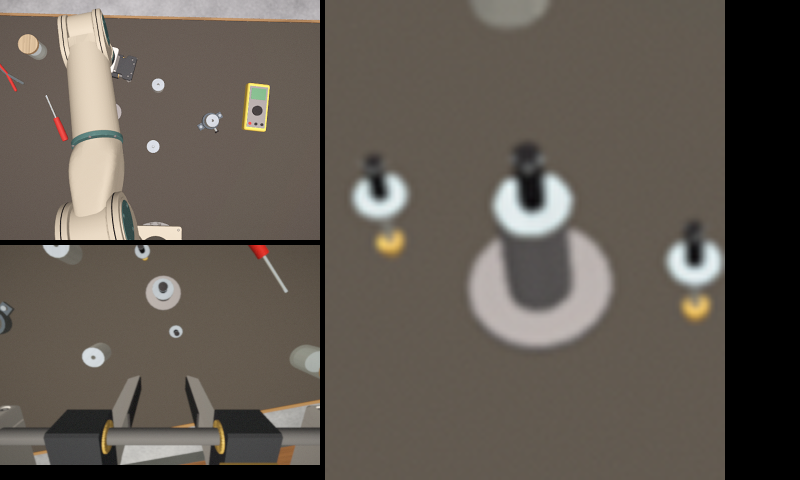

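The rod hangs in the stand with its flange on the rim, at side crop (533,200). The gripper is open and clear, the two small rods and the meter look unmoved, and nothing has been knocked over. Handing in.

```bash
python3 - <<'E'
from rig import manip
print(manip.observe()['t'], manip.hand_in())
E
```

```text
the job is handed in; nothing more can be done
23.2167 None
```

I gauged the bore in the clamped pillar at about 34.7 mm, hung the rod back in its stand, let go and handed the job in at 23.2 s.

- **Gauging:** I gripped the largest rod by its handle and lowered it at 12 mm/s or less, slowing to about 5 mm/s near the floor. The collar drag read about 4 N. At the bottom I held the rod for over half a second; the highest force reading was about 12 N, well under 40 N.
- **Collar:** After I lifted the rod out, the side view showed the collar's underside at row 146.6. I predicted 146.4 for a depth of 34.7 mm. The collar is now inside the stand tube, so I could not look at it again after hanging the rod.
- **Final state:** The last pictures show the rod's flange on the stand rim and the gripper open and clear. The small rods, meter and screwdriver look unmoved. The tape was not clearly visible in the last pictures, but the arm passed well above it.
- **Disagreement:** At the first hover the measured position was about 1.5 mm from the commanded one. I measured again closer to the bore, and the rod then went in with no side force.

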